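# Click the two refilled pod caddies shut

### The arm

A 7-joint arm with a two-finger parallel gripper is mounted at the origin on the work surface. World frame = base frame: x ahead of the robot, y to its left, z up, the work surface at z = 0. Lengths are in mm, angles in rad, forces in N, time in s.
With the tool pointing down it reaches from about 400 to 875 mm from the base axis. Payload 4.4 kg.
Tool frame: the origin (TCP) lies midway between the tips of the shut fingers; the grasp point (between the pads) lies 19 mm behind it (ctrl.pinch_z is the distance from the TCP to the grasp point, in mm); z points along the fingers, y is the line along which they close (so a half turn about z gives the same grasp; the last joint's range is limited). The gripper opens to 85 mm and grips with 20 to 120 N. Pads are 22 mm wide; open, the fingers measure 114 mm over their backs; the gripper's body (76 mm by 85 mm) begins 54 mm behind the grasp point. The pads swing forward as they close: fully open they stand 13 mm farther back than shut.
Start: joints at [-1.276, 0.628, 0.038, 1.517, -0.027, 0.996, -0.02], TCP at [229.441, 608.173, 203.413] pointing down, gripper open.
Joint ranges: [-3.06, 3.06], [-0.37, 2.12], [-1.25, 1.32], [0.18, 2.47], [-1.1, 4.24], [0.23, 1.98], [-2.94, 2.94]. Speed limits (rad/s): [2.57, 2.57, 3.14, 3.14, 3.14, 3.14, 3.14].

### API

Orientations are given as [roll, pitch, yaw] about the fixed x, y, z axes, in that order (R = Rz(yaw) Ry(pitch) Rx(roll)).
In Python, from cell import read_state, cams, order, ctrl gives the robot as it stands.
- The arm moves only by the tool move_arm, never from a script. Its argument "targets" is text: rows parted by semicolons, each of 7 numbers parted by spaces: the gripper's target within -1 to 1 (fully open at 1, half-way at 0, shut at -1), then the shift along the tool's x, y, z in cm, then the turn, a rotation vector about the tool's x, y, z in degrees. A call has 1 to 5 rows; each row shifts and turns the commanded pose from where the row before left it, along the tool's axes as they then stand; what a row does not reach is not made up. A row lasts 1/12 s, in which the tool goes at most 41.7 mm and 7.16 degrees, less where a joint would pass 70% of its speed; a pose out of reach is approached as far as the arm can. A call with a gripper value outside its range is refused whole. The fingers move at their own pace and stop on an object; the grip force is fixed at half the most. Time passes only in rows, so rows that do not move let the fingers close. It gives the time, the measured TCP pose, the force, the opening and the grip force at its end, in the units of the state.
- read_state(): the state, without advancing time (a new reading comes with each control period).
- cams.get_image(name): name is "side" or "top"; returns a dict with "color" (400x640x3 uint8, red, green, blue), "fovy" (degrees; the focal length in pixels is half the picture's height over the tangent of half this angle, whatever the lens; pixels are square), "cx", "cy" (the principal point, pixels), "rvec" (rotation vector, rad) and "tvec" (3), from world to camera coordinates, as OpenCV has them. Camera axes: x right, y down, z forward; pixel columns grow to the right and rows downward; lengths in mm; the calibration is good to about 2 mm. A picture is of the moment at which its call begins. There is no depth.
- order.finish_job(): hands the job in; it is judged then, once.
The state is a dict: "clock": time; "qpos": joint angles; "qd": joint speeds; "tau": joint torques, N m; "eef_pos": TCP position; "tool_rot": TCP orientation; "force": force on the tool from outside, world axes, zero at the start; "torque": the same for the moment, N m; "width": finger opening in mm; "gripper_force": force on a finger pad.
Only numpy, scipy, OpenCV 4.12 (cv2) and the standard library are available. Lean on these libraries where they do the work, as an engineer would, in place of code of your own. Each camera call takes 0.05 s, during which the arm holds its last target. There are 200 camera calls.

### The job

The blue-covered and the green-covered laundry pod caddies have just been refilled: swing both covers down and press each one until it clicks and stays fully shut. Leave the grey-covered caddy open as it is, because it is empty and drying.

Things in the scene. Friction and masses are not known exactly. Their poses are not given: they have to be found in the camera images.
- blue: BLUE pod caddy screwed to the counter: open white plastic box 100 (x) x 110 (y) x 90 mm high with a 126 x 130 x 4 mm base plate and a hinged cover, both blue. Origin: centre of its underside; its catch (front) side faces its own -x, roughly towards the robot, the hinge is at its +x. Holds pods
- green: GREEN pod caddy screwed to the counter: open white plastic box 100 (x) x 110 (y) x 90 mm high with a 126 x 130 x 4 mm base plate and a hinged cover, both green. Origin: centre of its underside; its catch (front) side faces its own -x, roughly towards the robot, the hinge is at its +x. Holds pods
- grey: GREY pod caddy screwed to the counter: open white plastic box 100 (x) x 110 (y) x 90 mm high with a 126 x 130 x 4 mm base plate and a hinged cover, both grey. Origin: centre of its underside; its catch (front) side faces its own -x, roughly towards the robot, the hinge is at its +x. Empty; it stays open
- blue_cover (a joint): hinge angle of the blue cover, rad: 0 = fully shut, grows as it opens upward; starts between about 0.6 and 1.1. A stiff hinge keeps it where it is left while open. At about 0.11 its nose meets the sprung roller catch; from there up to about 8 N pressed down near the middle of the free edge snaps it (below 0.05 it closes by itself) and the catch holds it within 0.01 of 0; let go before that, it stays up
- blue_hinge (a point): middle of the hinge line of the blue cover, 94 mm above the counter, 52 mm in the caddy's +x from its centre; does not move. The frame turns with the cover: the free edge lies along its own -x, the hinge line along y, z is the outward normal of the cover's upper face
- blue_edge (a point): near the middle of the free (front) edge of the blue cover, on its upper face, 110 mm from the hinge line and 4 mm outward of it; 98 mm above the counter when shut. The cover is flat, 112 x 112 x 4 mm, 60 g, with a 20 mm skirt below this edge
- green_cover (a joint): hinge angle of the green cover, rad: 0 = fully shut, grows as it opens upward; starts between about 0.6 and 1.1. A stiff hinge keeps it where it is left while open. At about 0.11 its nose meets the sprung roller catch; from there up to about 8 N pressed down near the middle of the free edge snaps it (below 0.05 it closes by itself) and the catch holds it within 0.01 of 0; let go before that, it stays up
- green_hinge (a point): middle of the hinge line of the green cover, 94 mm above the counter, 52 mm in the caddy's +x from its centre; does not move. The frame turns with the cover: the free edge lies along its own -x, the hinge line along y, z is the outward normal of the cover's upper face
- green_edge (a point): near the middle of the free (front) edge of the green cover, on its upper face, 110 mm from the hinge line and 4 mm outward of it; 98 mm above the counter when shut. The cover is flat, 112 x 112 x 4 mm, 60 g, with a 20 mm skirt below this edge
- grey_cover (a joint): hinge angle of the grey cover, rad: 0 = fully shut, grows as it opens upward; starts between about 0.6 and 1.1. A stiff hinge keeps it where it is left while open. At about 0.11 its nose meets the sprung roller catch; from there up to about 8 N pressed down near the middle of the free edge snaps it (below 0.05 it closes by itself) and the catch holds it within 0.01 of 0; let go before that, it stays up
- grey_hinge (a point): middle of the hinge line of the grey cover, 94 mm above the counter, 52 mm in the caddy's +x from its centre; does not move. The frame turns with the cover: the free edge lies along its own -x, the hinge line along y, z is the outward normal of the cover's upper face
- grey_edge (a point): near the middle of the free (front) edge of the grey cover, on its upper face, 110 mm from the hinge line and 4 mm outward of it; 98 mm above the counter when shut. The cover is flat, 112 x 112 x 4 mm, 60 g, with a 20 mm skirt below this edge
Not all that is in view belongs to the job. What is shaped like the green but purple is not meant.

How it is judged (in metres and radians):
At the end, for the whole second after the job is handed in: The blue and the green cover are both held shut by their catches (hinge angle under 0.035 rad, at rest); the grey cover is still open, its free edge within 30 mm of where it started (value of joint each of blue_cover, green_cover below 0.035 rad and velocity of joint each of blue_cover, green_cover below 0.05 rad/s and value of joint grey_cover above 0.4 rad and distance of grey_edge from where it was at the start of the episode below 0.03 m); the robot touches nothing.
It fails at once if the grey cover is moved by more than 30 mm at its free edge (distance of grey_edge from where it was at the start of the episode above 0.03 m).
It also fails if it takes over 58 s, if anything falls off the work surface, if the arm or the gripper's body presses on something with over 40 N, if the wrist force passes 120 N, or if a joint passes its speed limit or range.

## Working session

There is one attempt and no reset: what is moved stays moved. The work goes in short steps, Python scripts to look and compute and a tool call to move; the robot and the scene stay as the last step left them, time stands still between calls to the robot, and variables do not carry over. Pictures are saved under pics/ and viewed, at most 10 in all, crops included, and the job is handed in when it is done.

Besides the shell and the picture viewer there is one more tool, called by a JSON object that holds its "api" and its "payload", one argument or row to a line. move_arm: Moves the arm, as the interface text tells. Its arguments: {"type":"object","properties":{"targets":{"type":"string"}},"required":["targets"]}

```bash
ls; mkdir -p pics
python3 - <<'E'
from cell import read_state,cams
import cv2,pickle
d={}
for n in("top","side"):
    d[n]=cams.get_image(n); cv2.imwrite(f"pics/{n}0.png",d[n]["color"][:,:,::-1])
    print(n,{k:v for k,v in d[n].items() if k!="color"})
pickle.dump(d,open("d0.pkl","wb"))
s=read_state();print(s)
E
```

```text
pics
top {'fovy': 51.672299128360955, 'cx': 318.52541420902185, 'cy': 192.05125855874945, 'rvec': array([ 2.13025249, -2.12466009,  0.21569816]), 'tvec': array([ -15.49710242,  479.79061032, 1024.48659827])}
side {'fovy': 56.2550826436712, 'cx': 317.72426693563415, 'cy': 192.4544228198951, 'rvec': array([ 2.40027626, -0.24703215,  0.08171177]), 'tvec': array([-449.0106851 ,  110.80735417,  786.75096086])}
{'clock': 0.1, 'qpos': array([-1.27583258,  0.6292544 ,  0.03845167,  1.51823765, -0.0269941 ,
        0.99628048, -0.01999336]), 'qd': array([-0.00116804, -0.0044194 , -0.00108126, -0.00188392, -0.00019135,
       -0.00137515,  0.00070468]), 'tau': array([ 4.60285184e-03, -5.64540195e+01,  1.23052541e+00, -1.93974602e+01,
        1.11267608e-02,  5.41687521e-03,  3.28660299e-06]), 'eef_pos': array([229.21360887, 607.62126179, 202.59040616]), 'tool_rot': array([-3.13993110e+00,  2.48842170e-05,  2.78083387e+00]), 'force': array([-0.63302356,  0.05921185, -0.2692106 ]), 'torque': array([-0.0095413 ,  0.03557184, -0.00729893]), 'gripper_force': 0.0, 'width': 85.38891097997617}
```

View pics/top0.png

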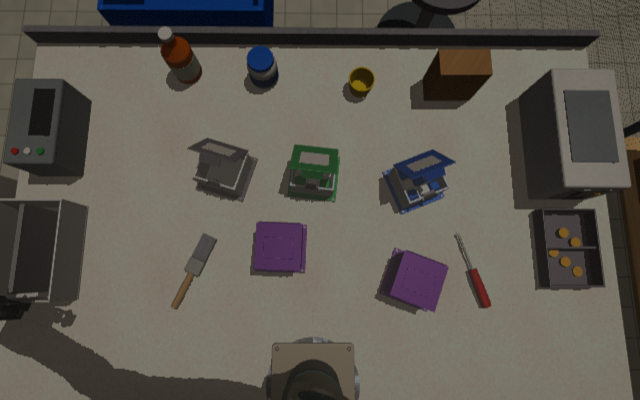

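View pics/side0.png

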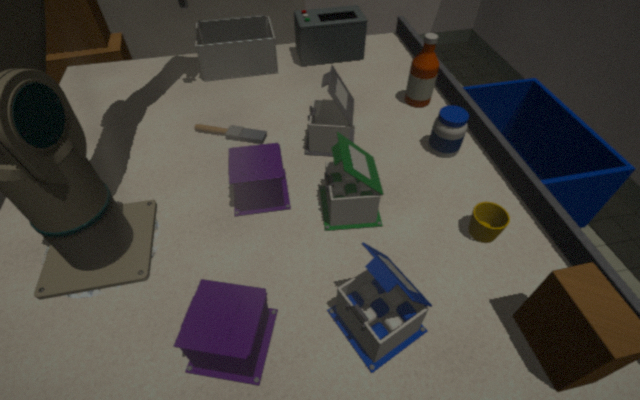

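Top view: grey caddy around (225,168), green (314,172), blue (418,182). The two purple closed caddies at (280,247) and (415,280) are not part of the job. By colour and an open cover, green and blue are the ones to shut. Next I confirm this in one enlarged crop.

```bash
cat > h.py <<'E'
import cv2,numpy as np
def K(c):
    f=200/np.tan(np.radians(c["fovy"]/2)); return np.array([[f,0,c["cx"]],[0,f,c["cy"]],[0,0,1]])
def ray(c,uv):
    R=cv2.Rodrigues(c["rvec"])[0]; o=-R.T@c["tvec"]
    return o,R.T@np.linalg.inv(K(c))@np.array([*uv,1.])
def plane(c,uv,z):
    o,d=ray(c,uv); return o+d*(z-o[2])/d[2]
def proj(c,P):
    return cv2.projectPoints(np.array(P,float).reshape(-1,3),c["rvec"],c["tvec"],K(c),None)[0].reshape(-1,2)
def tri(c1,u1,c2,u2):
    o1,d1=ray(c1,u1);o2,d2=ray(c2,u2)
    t=np.linalg.lstsq(np.c_[d1,-d2],o2-o1,rcond=None)[0]
    a,b=o1+d1*t[0],o2+d2*t[1]; return (a+b)/2,np.linalg.norm(a-b)
E
python3 - <<'E'
import pickle,cv2,numpy as np
d=pickle.load(open("d0.pkl","rb"))
t=d["top"]["color"];s=d["side"]["color"]
up=lambda a,k:cv2.resize(a,None,fx=k,fy=k,interpolation=cv2.INTER_CUBIC)
a=up(t[130:220,185:465],2.85)[:256,:798]
b1=up(s[125:235,315:390],2.9);b2=up(s[240:370,320:435],2.5);b3=up(s[60:160,300:360],3.2)
c=np.zeros((330,798,3),np.uint8);x=0
for b in(b1,b2,b3): c[:b.shape[0],x:x+b.shape[1]]=b;x+=b.shape[1]+5
o=np.vstack([a,c]);o=np.clip(o*1.6,0,255).astype(np.uint8)
cv2.imwrite("pics/crop.png",o[:,:,::-1]);print(a.shape,b1.shape,b2.shape,o.shape)
E
```

```text
(256, 798, 3) (319, 218, 3) (325, 288, 3) (586, 798, 3)
```

View pics/crop.png

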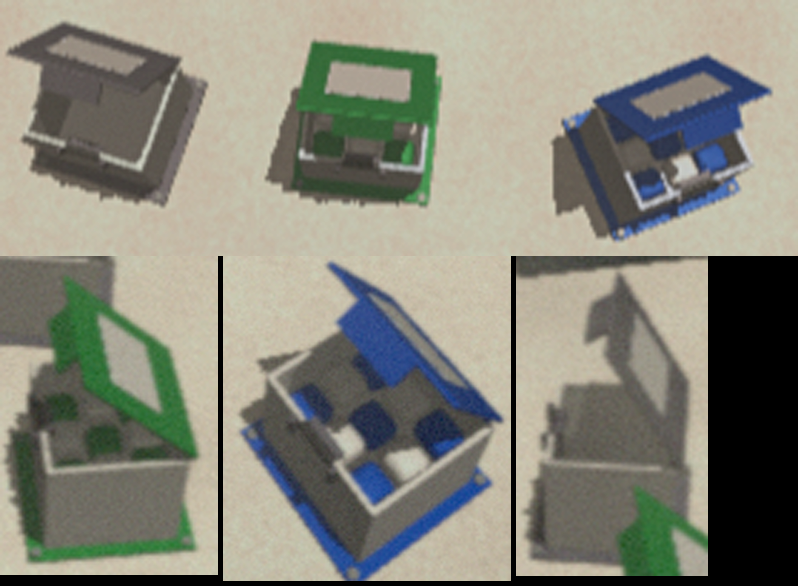

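Run:
```python
import pickle,numpy as np
from h import *
np.set_printoptions(precision=1,suppress=True)
d=pickle.load(open("d0.pkl","rb"));t,s=d["top"],d["side"]
T=lambda x,y:(185+x/2.85,130+y/2.85)
G=lambda x,y:(315+x/2.9,125+(y-256)/2.9)
B=lambda x,y:(320+(x-223)/2.5,240+(y-256)/2.5)
print("cams",ray(t,(0,0))[0],ray(s,(0,0))[0])
for n,c,l in(("G plate top",t,[T(425,205)]),("G plate side FR,BR,FL?",s,[G(30,560),G(197,548)]),
  ("B plate top F-r,F-l?,",t,[T(615,240),T(745,185),T(568,118)]),("B plate side FL,FR,BR",s,[B(242,432),B(350,580),B(490,480)]),):
    print(n,[plane(c,u,4) for u in l])
def pair(n,u,v): print(n,*tri(t,u,s,v))
pair("G hingeR",T(437,55),G(196,457)); pair("G hingeL",T(313,42),G(145,343))
pair("G freeL",T(300,108),G(65,278)); pair("G freeR",T(437,113),G(88,388))
pair("B freeL",T(632,137),B(330,263)); pair("B freeR",T(770,92),B(445,402))
pair("B hingeL",T(595,100),B(375,288)); pair("B hingeR",T(708,55),B(500,418))
```

```text
cams [ 278.    -1.2 1096.7] [ 357.3 -524.4  655.9]
G plate top [array([461. , -56.6,   4. ])]
G plate side FR,BR,FL? [array([462.7, -60.2,   4. ]), array([586.9, -75.2,   4. ])]
B plate top F-r,F-l?, [array([ 428.4, -234.8,    4. ]), array([ 481.3, -360.2,    4. ]), array([ 545.8, -194. ,    4. ])]
B plate side FL,FR,BR [array([ 428.1, -237.9,    4. ]), array([ 475.4, -351.6,    4. ]), array([ 590.9, -308. ,    4. ])]
G hingeR [579.4 -63.3  95.2] 1.6182038339019507
G hingeL [580.7  46.3 105.6] 14.65822791678379
G freeL [511.7  52.5 171.7] 0.6798052126448619
G freeR [503.6 -57.9 174. ] 8.206537802106315
B freeL [ 488.2 -215.6  171.6] 2.066783553968472
B freeR [ 520.7 -324.1  187. ] 4.665656047690255
B hingeL [ 533.2 -199.6  105.6] 7.552637851328393
B hingeR [ 580.  -303.1   97.4] 1.7580750465967065
```

The crop confirms it: the green and blue caddies hold pods and have coloured plates, and grey is empty. The measurements fit the given sizes: the hinges come out near z 95, the plate edge at 129 mm, and the free edge about 105 mm from the hinge.
- Green: yaw about -0.09, hinge (582,-7), edge middle (508,-3,173).
- Blue: yaw 0.39, hinge (558,-251), edge middle (505,-270,179).

I shut the fingers and lift first, then travel above everything.

{"api": "move_arm", "payload": {
  "targets": "-1 0 0 -4 0 0 0; -1 0 0 -4 0 0 0; -1 0 0 -3 0 0 0; -1 -2.8 -2.8 0 0 0 0; -1 -2.8 -2.8 0 0 0 0"
}}

```text
clock: 0.52
eef_pos: [261.2, 538.0, 314.9]
tool_rot: [3.137, -0.001, 2.785]
force: [1.3, -0.3, -0.7]
width: 25.5
gripper_force: 0.0
```

{"api": "move_arm", "payload": {
  "targets": "-1 -2.8 -2.8 0 0 0 0; -1 -2.8 -2.8 0 0 0 0; -1 -2.8 -2.8 0 0 0 0; -1 -2.8 -2.8 0 0 0 0; -1 -2.8 -2.8 0 0 0 0"
}}

```text
clock: 0.93
eef_pos: [343.9, 353.5, 313.2]
tool_rot: [-3.141, -0.0, 2.781]
force: [-0.1, 0.5, 0.7]
width: -0.2
gripper_force: 0.0
```

{"api": "move_arm", "payload": {
  "targets": "-1 -2.8 -2.8 0 0 0 0; -1 -2.8 -2.8 0 0 0 0; -1 -2.8 -2.8 0 0 0 0; -1 -2.8 -2.8 0 0 0 0; -1 -2.8 -2.8 0 0 0 0"
}}

```text
clock: 1.35
eef_pos: [425.3, 173.2, 313.3]
tool_rot: [-3.142, -0.0, 2.781]
force: [0.5, 0.8, 0.2]
width: -0.2
gripper_force: 0.0
```

{"api": "move_arm", "payload": {
  "targets": "-1 -2.9 -2.7 0 0 0 0; -1 -2.9 -2.7 0 0 0 0; -1 -2.9 -2.7 0 0 0 0; -1 -2.9 -2.7 0 0 0 0; -1 -2.7 -2.6 0 0 0 0"
}}

```text
clock: 1.77
eef_pos: [512.1, -2.9, 313.3]
tool_rot: [-3.141, -0.0, 2.78]
force: [1.1, 0.7, 0.3]
width: 0.1
gripper_force: 0.0
```

{"api": "move_arm", "payload": {
  "targets": "-1 0 0 4 0 0 0; -1 0 0 4 0 0 0; -1 0 0 2 0 0 0; -1 0 0 0 0 0 0; -1 0 0 0 0 0 0"
}}

```text
clock: 2.18
eef_pos: [511.0, -0.8, 212.8]
tool_rot: [-3.14, -0.002, 2.781]
force: [0.3, 0.8, 1.1]
width: -0.1
gripper_force: 0.0
```

Run:
```python
from cell import read_state,cams
import cv2,numpy as np
a,b=[cams.get_image(n)["color"] for n in("top","side")]
o=np.vstack([cv2.resize(a[80:280,160:480],(640,400))[:290],b[60:370,0:640]])
cv2.imwrite("pics/g1.png",np.clip(o*1.4,0,255).astype(np.uint8)[:,:,::-1]);print(o.shape,read_state()["eef_pos"],read_state()["force"])
```

```text
(600, 640, 3) [512.96698628  -0.60782959 214.87640739] [-0.04117934  0.55505368  0.63499617]
```

View pics/g1.png

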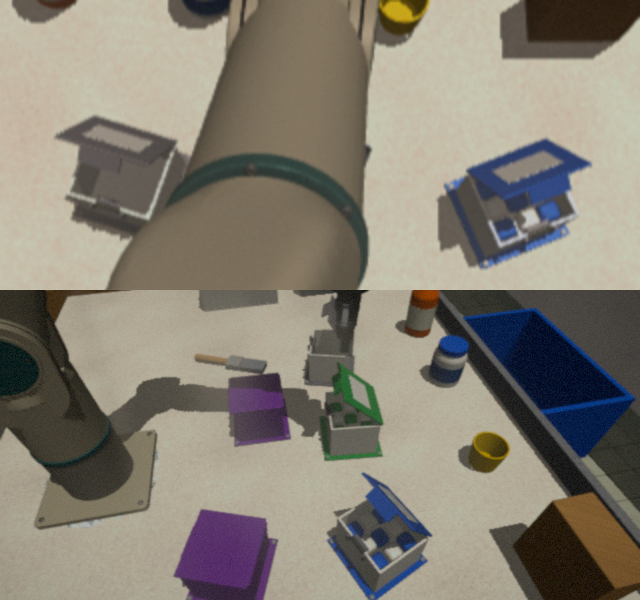

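The gripper hangs above the green cover, with its fingertip at about (347,330) in the lower picture, and it is clear of the grey cover. I go down along the cover's arc.

{"api": "move_arm", "payload": {
  "targets": "-1 -0.5 0.2 1.2 0 0 0; -1 0 0 1.2 0 0 0; -1 0 0 1.1 0 0 0; -1 0.4 -0.1 1 0 0 0; -1 0.4 -0.1 1 0 0 0"
}}

```text
clock: 2.7
eef_pos: [510.2, 0.6, 158.5]
tool_rot: [3.14, 0.003, 2.781]
force: [-0.9, -0.1, 0.4]
width: 0.0
gripper_force: 0.0
```

{"api": "move_arm", "payload": {
  "targets": "-1 0.4 -0.1 1 0 0 0; -1 0.4 -0.1 1 0 0 0; -1 0.4 -0.1 1 0 0 0; -1 0.4 -0.1 1 0 0 0; -1 0 0 0 0 0 0"
}}

```text
clock: 3.12
eef_pos: [491.5, 2.7, 117.5]
tool_rot: [-3.141, -0.002, 2.781]
force: [0.1, -0.5, 0.2]
width: 0.1
gripper_force: 0.0
```

Run:
```python
from cell import read_state,cams
import cv2,numpy as np
b=cams.get_image("side")["color"]
o=cv2.resize(b[90:240,280:420],None,fx=4,fy=4)
cv2.imwrite("pics/g2.png",np.clip(o*1.4,0,255).astype(np.uint8)[:,:,::-1]);print(read_state()["eef_pos"],read_state()["force"])
```

```text
[492.63557236   2.52233387 118.2741208 ] [0.70474635 0.64564297 0.54220597]
```

View pics/g2.png

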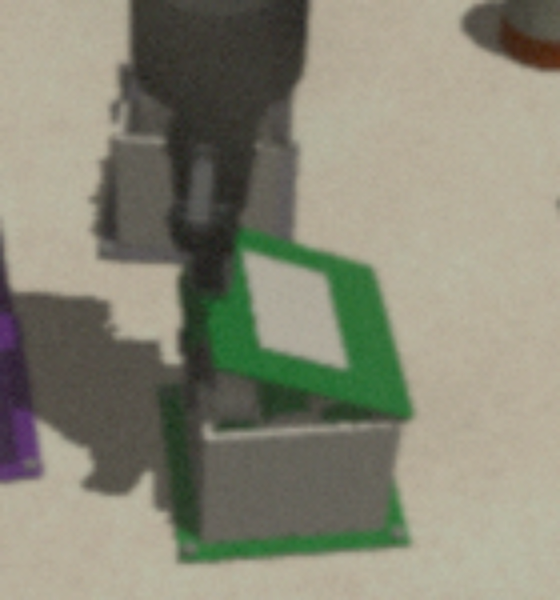

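The cover is following the finger. The contact is at about (210,290) in the crop, near the middle of the free edge. I keep pressing and watch the force.

{"api": "move_arm", "payload": {
  "targets": "-1 0.1 0 0.8 0 0 0; -1 0.1 0 0.5 0 0 0; -1 0 0 0.3 0 0 0; -1 0 0 0.3 0 0 0; -1 0 0 0 0 0 0"
}}

```text
clock: 3.58
eef_pos: [490.7, 3.0, 99.0]
tool_rot: [-3.142, -0.0, 2.781]
force: [-0.5, -0.2, -0.1]
width: 0.1
gripper_force: 0.0
```

{"api": "move_arm", "payload": {
  "targets": "-1 0 0 0.2 0 0 0; -1 0 0 0.2 0 0 0; -1 0 0 0 0 0 0"
}}

```text
clock: 3.83
eef_pos: [490.7, 3.0, 95.2]
tool_rot: [3.142, 0.0, 2.781]
force: [0.1, 0.1, -0.1]
width: 0.1
gripper_force: 0.1
```

{"api": "move_arm", "payload": {
  "targets": "-1 0 0 0.2 0 0 0; -1 0 0 0 0 0 0"
}}

```text
clock: 4.0
eef_pos: [490.6, 3.0, 93.2]
tool_rot: [3.142, 0.0, 2.781]
force: [0.4, 0.6, -0.3]
width: -0.1
gripper_force: 0.1
```

Run:
```python
from cell import read_state,cams
import cv2,numpy as np
b=cams.get_image("side")["color"]
o=cv2.resize(b[90:240,280:420],None,fx=4,fy=4)
cv2.imwrite("pics/g3.png",np.clip(o*1.4,0,255).astype(np.uint8)[:,:,::-1]);print(read_state()["eef_pos"],read_state()["force"])
```

```text
[490.6902533    2.98257841  93.3194016 ] [ 0.16491514 -0.22994845  0.00996457]
```

View pics/g3.png

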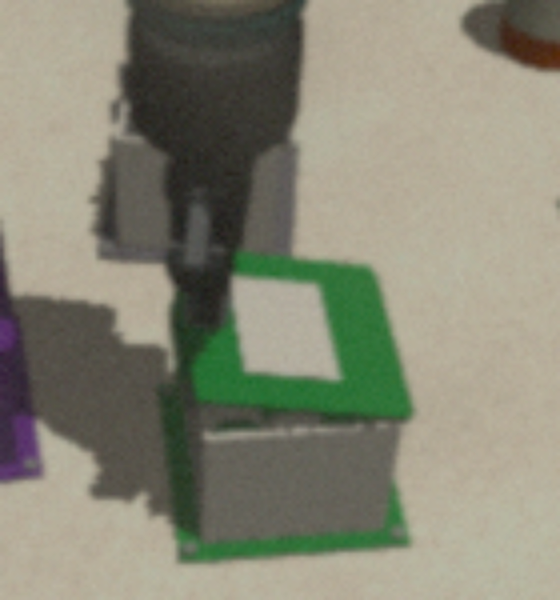

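Run:
```python
import pickle,numpy as np
from h import *
d=pickle.load(open("d0.pkl","rb"));s=d["side"]
P=[[490.7,3,z] for z in(93.3,105,115)]
f=lambda p:((p-[280,90])*4).round()
print(f(proj(s,P)))
h=np.array([582,-7]);ux=np.array([.996,-.09]);uy=np.array([.09,.996])
for a in(0,.11,.2):
  for y in(-56,0,56):
    print(a,y,f(proj(s,[[*(h+ux*(-112*np.cos(a)+4*np.sin(a))+uy*y),94+112*np.sin(a)+4*np.cos(a)],[*(h+uy*y),98]])).tolist())
```

```text
[[209. 353.]
 [209. 337.]
 [210. 323.]]
0 -56 [[185.0, 433.0], [408.0, 413.0]]
0 0 [[171.0, 352.0], [383.0, 334.0]]
0 56 [[159.0, 279.0], [362.0, 262.0]]
0.11 -56 [[187.0, 417.0], [408.0, 413.0]]
0.11 0 [[173.0, 335.0], [383.0, 334.0]]
0.11 56 [[160.0, 262.0], [362.0, 262.0]]
0.2 -56 [[191.0, 403.0], [408.0, 413.0]]
0.2 0 [[177.0, 321.0], [383.0, 334.0]]
0.2 56 [[164.0, 248.0], [362.0, 262.0]]
```

Run:
```python
import pickle,numpy as np
from h import *
d=pickle.load(open("d0.pkl","rb"));s=d["side"]
print(proj(s,[513,-.6,214.9])-[0,-230], (proj(s,[492.6,2.5,118.3])-[280,90])*4)
from cell import cams
for n in("top","side"):
    c=cams.get_image(n);print(n,c["rvec"]-d[n]["rvec"],c["tvec"]-d[n]["tvec"])
```

```text
[[345.71183123 361.99408751]] [[213.68498633 318.82177274]]
top [0. 0. 0.] [0. 0. 0.]
side [0. 0. 0.] [0. 0. 0.]
```

The visible fingertip sits about 20 mm above the projected TCP, and the cover is still at about 0.2 rad with no force. So I lower on in small steps, guided by force.

{"api": "move_arm", "payload": {
  "targets": "-1 0 0 0.3 0 0 0; -1 0 0 0.3 0 0 0; -1 0 0 0 0 0 0"
}}

```text
clock: 4.4
eef_pos: [490.3, 3.0, 86.8]
tool_rot: [-3.141, -0.001, 2.781]
force: [-0.1, 0.9, 0.5]
width: -0.0
gripper_force: 0.0
```

{"api": "move_arm", "payload": {
  "targets": "-1 0 0 0.2 0 0 0; -1 0 0 0.2 0 0 0; -1 0 0 0 0 0 0"
}}

```text
clock: 4.65
eef_pos: [490.4, 3.0, 83.0]
tool_rot: [-3.141, -0.001, 2.781]
force: [0.8, -0.1, 0.8]
width: -0.1
gripper_force: 0.0
```

Run:
```python
from cell import read_state,cams
import cv2,numpy as np
b=cams.get_image("side")["color"]
cv2.imwrite("pics/g4.png",np.clip(cv2.resize(b[90:240,280:420],None,fx=4,fy=4)*1.6,0,255).astype(np.uint8)[:,:,::-1])
s=read_state();print(s["eef_pos"],s["force"],s["tau"],s["width"],s["qpos"])
```

```text
[490.48887534   2.9517028   83.15349505] [ 0.95146576  0.08973394 -0.37794499] [ 5.18507630e-03 -4.55168939e+01  2.79122785e+00 -1.04942617e+01
  7.78907070e-04 -1.06577593e-02  4.71845837e-03] -0.013554862335766419 [-0.19140549  0.60281542  0.18790278  2.06976072 -0.22760029  0.48841669
  1.37565913]
```

View pics/g4.png

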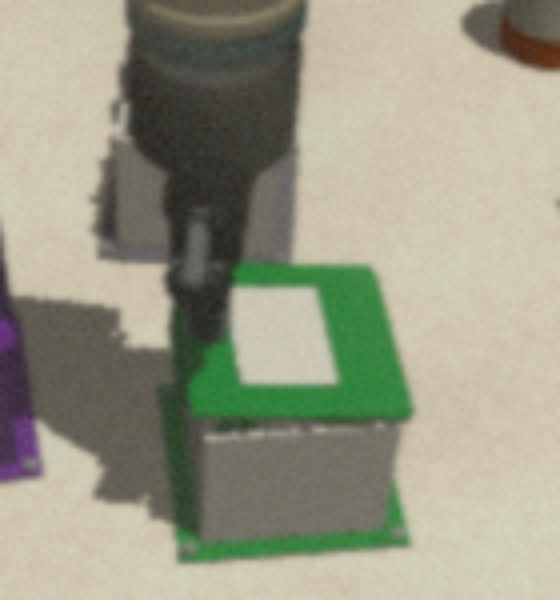

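The cover's near corner is now at (195,415), about 0.11 rad, which is where it meets the catch. I press on in small steps.

{"api": "move_arm", "payload": {
  "targets": "-1 0 0 0.2 0 0 0; -1 0 0 0.1 0 0 0; -1 0 0 0 0 0 0"
}}

```text
clock: 4.95
eef_pos: [490.7, 3.0, 80.7]
tool_rot: [3.141, 0.0, 2.781]
force: [-1.7, 0.5, 5.9]
width: -0.1
gripper_force: 2.9
```

{"api": "move_arm", "payload": {
  "targets": "-1 0 0 0.2 0 0 0; -1 0 0 0.1 0 0 0; -1 0 0 0 0 0 0"
}}

```text
clock: 5.2
eef_pos: [490.2, 3.0, 77.7]
tool_rot: [3.141, -0.001, 2.781]
force: [-1.5, -0.2, 5.4]
width: -0.1
gripper_force: 2.8
```

{"api": "move_arm", "payload": {
  "targets": "-1 0 0 0.2 0 0 0; -1 0 0 0 0 0 0"
}}

```text
clock: 5.37
eef_pos: [490.0, 3.1, 75.3]
tool_rot: [-3.141, -0.001, 2.781]
force: [-1.4, -0.5, 1.4]
width: 0.0
gripper_force: 1.0
```

{"api": "move_arm", "payload": {
  "targets": "-1 0 0 0.2 0 0 0; -1 0 0 0 0 0 0"
}}

```text
clock: 5.53
eef_pos: [490.7, 3.0, 73.1]
tool_rot: [-3.142, 0.0, 2.781]
force: [0.3, 0.3, 0.4]
width: -0.4
gripper_force: 0.0
```

{"api": "move_arm", "payload": {
  "targets": "-1 0 0 0.2 0 0 0; -1 0 0 0 0 0 0"
}}

```text
clock: 5.7
eef_pos: [490.7, 3.0, 71.0]
tool_rot: [-3.141, -0.0, 2.781]
force: [0.3, 0.2, -0.9]
width: 0.1
gripper_force: 0.0
```

{"api": "move_arm", "payload": {
  "targets": "-1 0 0 0.2 0 0 0; -1 0 0 0 0 0 0"
}}

```text
clock: 5.87
eef_pos: [490.9, 3.0, 69.9]
tool_rot: [3.141, 0.0, 2.781]
force: [-1.5, 0.1, 10.0]
width: -0.1
gripper_force: 4.2
```

Run:
```python
from cell import read_state,cams
import cv2,numpy as np
b=cams.get_image("side")["color"]
cv2.imwrite("pics/g5.png",np.clip(cv2.resize(b[90:240,280:420],None,fx=4,fy=4)*1.6,0,255).astype(np.uint8)[:,:,::-1])
s=read_state();print(s["eef_pos"],s["force"])
```

```text
[490.89772223   3.00285943  69.9295209 ] [-0.73593089  0.12884735  6.88882255]
```

View pics/g5.png

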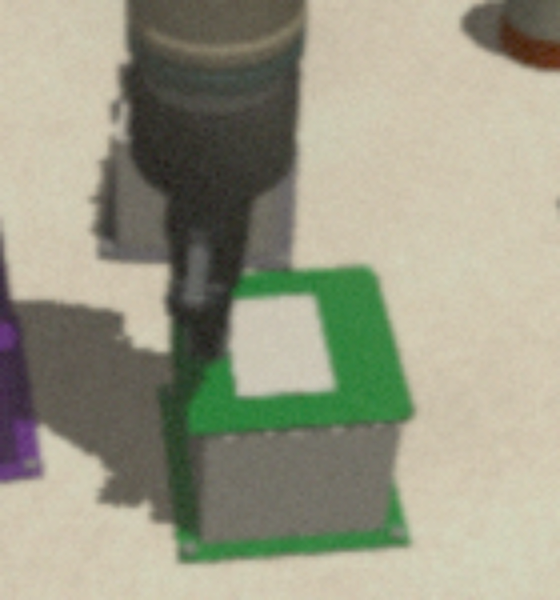

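Green is flush shut: its edge lies on the box rim and there is a firm stop at a TCP reading of 70. The tip is therefore really about 28 mm above the reading, and I carry that over to blue. I lift and go to blue.

{"api": "move_arm", "payload": {
  "targets": "-1 0 0 -2 0 0 0; -1 0 0 -4 0 0 0; -1 0 0 -4 0 0 0; -1 0 0 -4 0 0 0; -1 0 0 -3 0 0 0"
}}

```text
clock: 6.33
eef_pos: [491.4, 2.8, 242.4]
tool_rot: [3.14, 0.003, 2.78]
force: [1.1, 0.3, -0.4]
width: 0.4
gripper_force: 0.0
```

{"api": "move_arm", "payload": {
  "targets": "-1 -1.7 -3.5 0 0 0 0; -1 -1.7 -3.5 0 0 0 0; -1 -1.7 -3.5 0 0 0 0; -1 -1.7 -3.5 0 0 0 0; -1 -1.7 -3.5 0 0 0 0"
}}

```text
clock: 6.75
eef_pos: [508.2, -192.4, 239.4]
tool_rot: [3.141, 0.0, 2.781]
force: [0.0, 0.6, -0.1]
width: 0.1
gripper_force: 0.0
```

{"api": "move_arm", "payload": {
  "targets": "-1 -1.7 -3.5 0 0 0 0; -1 -1.6 -3.6 0 0 0 0; -1 0 0 0 0 0 0; -1 0 0 0 0 0 0"
}}

```text
clock: 7.08
eef_pos: [513.0, -272.0, 238.9]
tool_rot: [-3.14, -0.0, 2.775]
force: [0.2, 0.1, 0.3]
width: -0.1
gripper_force: 0.0
```

{"api": "move_arm", "payload": {
  "targets": "-1 0 0 3 0 0 0; -1 0 0 3 0 0 0; -1 0 0 1.6 0 0 0; -1 0 0 1.2 0 0 0; -1 0 0 0 0 0 0"
}}

```text
clock: 7.5
eef_pos: [512.7, -265.6, 148.6]
tool_rot: [3.14, -0.006, 2.783]
force: [0.2, 0.5, -0.2]
width: 0.2
gripper_force: 0.0
```

{"api": "move_arm", "payload": {
  "targets": "-1 0.7 -0.65 0.8 0 0 0; -1 0.7 -0.65 0.8 0 0 0; -1 0.55 -0.5 1.1 0 0 0; -1 0.55 -0.5 1.2 0 0 0; -1 0 0 0 0 0 0"
}}

```text
clock: 7.92
eef_pos: [480.7, -280.5, 111.6]
tool_rot: [3.141, -0.003, 2.781]
force: [0.6, 0.2, 1.2]
width: 0.0
gripper_force: 0.0
```

{"api": "move_arm", "payload": {
  "targets": "-1 0.2 -0.2 0.9 0 0 0; -1 0.2 -0.2 0.9 0 0 0; -1 0 0 0 0 0 0"
}}

```text
clock: 8.17
eef_pos: [476.9, -283.2, 93.4]
tool_rot: [3.141, -0.002, 2.781]
force: [-0.2, 0.6, 0.8]
width: -0.4
gripper_force: 0.0
```

Run:
```python
from cell import read_state,cams
import cv2,numpy as np
b=cams.get_image("side")["color"]
cv2.imwrite("pics/b1.png",np.clip(cv2.resize(b[180:380,280:460],None,fx=3,fy=3)*1.6,0,255).astype(np.uint8)[:,:,::-1])
s=read_state();print(s["eef_pos"],s["force"])
```

```text
[ 477.24829298 -283.29978372   93.83405978] [ 0.78195269  0.37609882 -0.30415706]
```

View pics/b1.png

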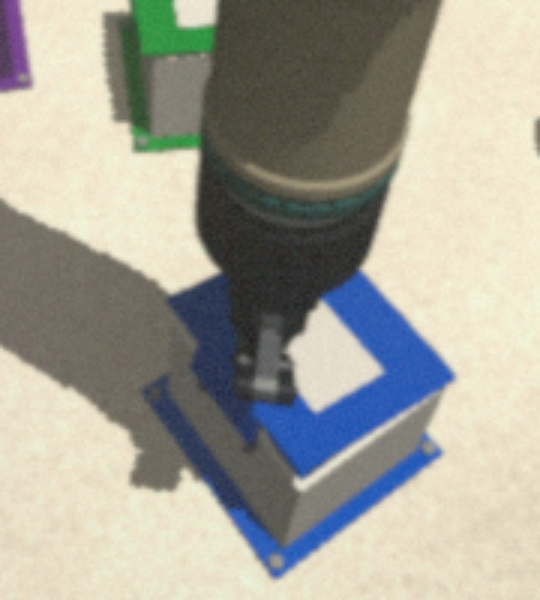

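The blue cover is nearly down, and the finger at about (265,390) sits near the middle of its free edge. I press on as I did with green.

{"api": "move_arm", "payload": {
  "targets": "-1 0.1 -0.1 0.5 0 0 0; -1 0 0 0.4 0 0 0; -1 0 0 0.2 0 0 0; -1 0 0 0.2 0 0 0; -1 0 0 0 0 0 0"
}}

```text
clock: 8.63
eef_pos: [476.1, -284.5, 81.1]
tool_rot: [-3.142, -0.0, 2.781]
force: [-0.1, -0.5, -0.8]
width: -0.4
gripper_force: 0.1
```

{"api": "move_arm", "payload": {
  "targets": "-1 0 0 0.2 0 0 0; -1 0 0 0.1 0 0 0; -1 0 0 0 0 0 0"
}}

```text
clock: 8.88
eef_pos: [476.0, -284.7, 79.1]
tool_rot: [-3.142, 0.0, 2.78]
force: [-1.6, 0.4, 7.4]
width: -0.1
gripper_force: 3.3
```

{"api": "move_arm", "payload": {
  "targets": "-1 0 0 0.2 0 0 0; -1 0 0 0.1 0 0 0; -1 0 0 0 0 0 0"
}}

```text
clock: 9.13
eef_pos: [475.6, -284.7, 75.7]
tool_rot: [-3.141, -0.001, 2.78]
force: [-1.6, -0.2, 3.3]
width: 0.4
gripper_force: 1.8
```

{"api": "move_arm", "payload": {
  "targets": "-1 0 0 0.2 0 0 0; -1 0 0 0 0 0 0"
}}

```text
clock: 9.3
eef_pos: [476.4, -284.2, 73.1]
tool_rot: [3.141, 0.0, 2.781]
force: [0.2, -0.1, 0.7]
width: -0.3
gripper_force: 0.0
```

{"api": "move_arm", "payload": {
  "targets": "-1 0 0 0.2 0 0 0; -1 0 0 0.2 0 0 0; -1 0 0 0 0 0 0"
}}

```text
clock: 9.55
eef_pos: [476.7, -284.2, 69.9]
tool_rot: [3.141, 0.001, 2.781]
force: [-1.3, 0.8, 8.2]
width: 0.3
gripper_force: 3.8
```

Blue reaches the same hard stop at 70, so it has snapped. I lift and back away to the right to check.

{"api": "move_arm", "payload": {
  "targets": "-1 0 0 -2 0 0 0; -1 0 0 -4 0 0 0; -1 0 0 -4 0 0 0; -1 0 0 -4 0 0 0; -1 0 0 -4 0 0 0"
}}

```text
clock: 9.97
eef_pos: [476.0, -284.1, 251.0]
tool_rot: [3.142, -0.0, 2.781]
force: [0.4, -0.3, -1.2]
width: 0.1
gripper_force: 0.0
```

{"api": "move_arm", "payload": {
  "targets": "-1 -1.3 -3.5 0 0 0 0; -1 -1.3 -3.5 0 0 0 0; -1 -1.3 -3.5 0 0 0 0; -1 -1.3 -3.5 0 0 0 0; -1 -1.3 -3.5 0 0 0 0"
}}

```text
clock: 10.38
eef_pos: [475.4, -472.4, 249.1]
tool_rot: [3.141, 0.0, 2.782]
force: [0.2, -0.8, -0.1]
width: 0.1
gripper_force: 0.0
```

{"api": "move_arm", "payload": {
  "targets": "-1 0 0 0 0 0 0; -1 0 0 0 0 0 0; -1 0 0 0 0 0 0"
}}

```text
clock: 10.63
eef_pos: [475.3, -470.3, 248.5]
tool_rot: [3.14, -0.001, 2.781]
force: [0.7, 1.2, 1.1]
width: -0.0
gripper_force: 0.0
```

Run:
```python
from cell import read_state,cams
import cv2,numpy as np
a,b=[cams.get_image(n)["color"] for n in("top","side")]
o=np.vstack([cv2.resize(a[110:230,180:480],(640,256)),b[50:380,0:640]])
cv2.imwrite("pics/end.png",np.clip(o*1.5,0,255).astype(np.uint8)[:,:,::-1])
s=read_state();print(o.shape,s["clock"],s["eef_pos"],s["force"])
```

```text
(586, 640, 3) 10.7333 [ 476.09409982 -469.24413457  249.09377092] [-0.28314952  1.26591917  0.35847248]
```

View pics/end.png

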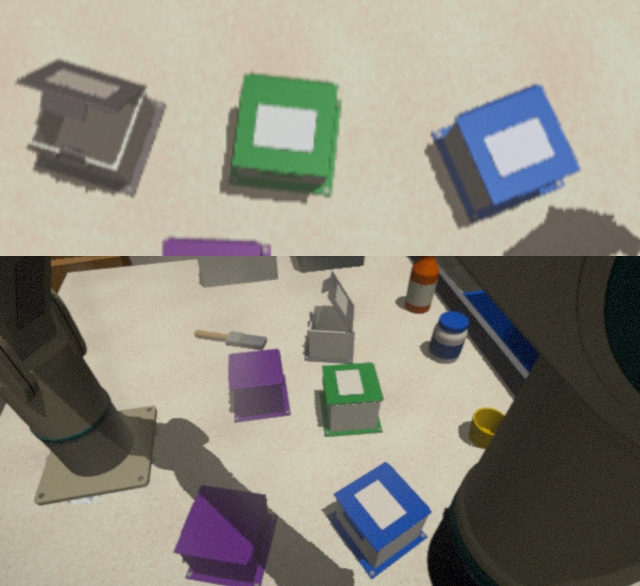

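The green cover at (350,385) and the blue cover at (382,510) lie flat and shut. The grey cover at (335,300) is open and unmoved, and the arm is clear.

```bash
python3 -c "
from cell import order
print(order.finish_job())"
```

```text
the job is handed in; nothing more can be done
None
```

The blue and green covers are pressed down and look flush shut in the last pictures, the grey cover is still open and unmoved, the arm is clear, and I handed the job in at about 11 s; the hand-in returned no verdict.

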